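# Find the softest shock mount and push its tag down

### The job

Press the blue pads of the three shock mounts on the white rack with the fingertips, one after another from the green end of the rack to the other end, to feel which is the softest. Then push the red tag of the softest mount fully down, and leave the other two tags up. Grasp and lift nothing, and leave the weights and the other things on the bench where they are.

Things in the scene. Friction and masses are not known exactly. Their poses are not given: they have to be found in the camera images.
- rack: white rack, fixed, place and yaw vary: plate 200 (its x, away from the robot) x 420 (y) x 12 mm, green end block 35 mm high at its +y (robot's left) end. Origin: centre of underside. At y = +110 (left), 0 (middle), -110 mm (right) are three look-alike shock mounts, each a sprung round blue pad (x = +30 mm) and its own red tag (x = -45 mm, robot side) on one aluminium strip.
- pad_left_top (a point): centre of the flat top of the left blue pad when free, 72 mm above the bench; a fixed point, it stays when the pad goes down. Pad 44 mm across, goes straight down up to 15 mm and springs back when let go. The springs differ, in a new order each time: each about twice as stiff as the next softer, all 300 to 2000 N/m. A press of a few mm (over 1.5 mm) counts.
- pad_middle_top (a point): centre of the flat top of the middle blue pad when free, 72 mm above the bench; a fixed point, it stays when the pad goes down. Pad 44 mm across, goes straight down up to 15 mm and springs back when let go. The springs differ, in a new order each time: each about twice as stiff as the next softer, all 300 to 2000 N/m. A press of a few mm (over 1.5 mm) counts.
- pad_right_top (a point): centre of the flat top of the right blue pad when free, 72 mm above the bench; a fixed point, it stays when the pad goes down. Pad 44 mm across, goes straight down up to 15 mm and springs back when let go. The springs differ, in a new order each time: each about twice as stiff as the next softer, all 300 to 2000 N/m. A press of a few mm (over 1.5 mm) counts.
- tag_left_top (a point): centre of the top of the left mount's red tag: flat ledge 26 mm (x) by 32 mm (y), about 70 mm above the bench when up and 52 mm when fully down; moves with the tag. The grey housing below it is 32 x 38 mm with its top 46 mm above the bench.
- tag_left (a joint): how far the left mount's tag is pushed down, m: 0 to 0.002 at the start (up), 0.018 at its stop (fully down, ledge on the housing). It slides with about 2.5 N of friction and stays where it is left.
- tag_middle_top (a point): centre of the top of the middle mount's red tag: flat ledge 26 mm (x) by 32 mm (y), about 70 mm above the bench when up and 52 mm when fully down; moves with the tag. The grey housing below it is 32 x 38 mm with its top 46 mm above the bench.
- tag_middle (a joint): how far the middle mount's tag is pushed down, m: 0 to 0.002 at the start (up), 0.018 at its stop (fully down, ledge on the housing). It slides with about 2.5 N of friction and stays where it is left.
- tag_right_top (a point): centre of the top of the right mount's red tag: flat ledge 26 mm (x) by 32 mm (y), about 70 mm above the bench when up and 52 mm when fully down; moves with the tag. The grey housing below it is 32 x 38 mm with its top 46 mm above the bench.
- tag_right (a joint): how far the right mount's tag is pushed down, m: 0 to 0.002 at the start (up), 0.018 at its stop (fully down, ledge on the housing). It slides with about 2.5 N of friction and stays where it is left.
- weight_small: loose brass knobbed calibration weight, 20 mm across, 30 mm tall, on the rack between the left and middle mounts; origin at the centre of its underside. Leave alone.
- weight_large: loose steel knobbed calibration weight, 32 mm across, 45 mm tall, on the rack near its right (-y) end; origin at the centre of its underside. Leave alone.
- beaker: loose glass beaker, 66 mm across, 85 mm tall, on the bench at the left; origin at the centre of its underside. Leave alone.
- jar: loose amber jar with black cap, 44 mm across, 55 mm tall, on the bench at the right; origin at the centre of its underside. Leave alone.
- dish: loose white dish, 90 mm across, 18 mm tall, on the bench at the left; origin at the centre of its underside. Leave alone.
- buffer_bottle: loose white bottle with blue cap, 84 mm across, 150 mm tall, on the bench at the left; origin at the centre of its underside. Leave alone.
- spatula: loose spatula lying flat on the bench at the right, 170 mm long along its x; origin at the centre of its underside. Leave alone.

How it is judged:
By the outcome, as a careful person would: the job done as asked, in the order asked, and still so for the second after the job is handed in, with the robot touching nothing.
It also fails if it takes over 58 s, if anything falls off the work surface, if the arm or the gripper's body presses on something with over 40 N, if the wrist force passes 120 N, or if a joint passes its speed limit or range.

### The arm

A 6-joint arm with a two-finger parallel gripper is mounted at the origin on the work surface. World frame = base frame: x ahead of the robot, y to its left, z up, the work surface at z = 0. Lengths are in mm, angles in rad, forces in N, time in s.
With the tool pointing down it reaches from about 275 to 1000 mm from the base axis. Payload 8.4 kg.
Tool frame: the origin (TCP) lies at the very end of the fingers, on their centre line; the grasp point (between the pads) lies 19 mm behind it (r.tcp_to_grasp is the distance from the TCP to the grasp point, in mm); z points along the fingers, y is the line along which they close (so a half turn about z gives the same grasp; the last joint's range is limited). The gripper opens to 85 mm and grips with 20 to 120 N. Pads are 22 mm wide; open, the fingers measure 114 mm over their backs; the gripper's body (76 mm by 85 mm) begins 54 mm behind the grasp point. The pads swing forward as they close: fully open they stand 13 mm farther back than shut.
Start: joints at [1.256, 0.353, 1.633, -0, 1.155, -0.002], TCP at [192.326, 594.675, 231.281] pointing down, gripper open.
Joint ranges: [-2.63, 2.63], [-0.92, 2.1], [0.06, 2.66], [-1.3, 4.44], [0, 2.69], [-3.02, 3.02]. Speed limits (rad/s): [2.22, 2.22, 2.79, 3.14, 3.14, 3.14].

### API

Orientations are given as [roll, pitch, yaw] about the fixed x, y, z axes, in that order (R = Rz(yaw) Ry(pitch) Rx(roll)).
In Python, from rig import r gives the robot as it stands. The module is installed in compiled form; this text tells all that it offers.
- The arm moves only by the tool play_rows, never from a script. Its argument "rows" is a list of rows, each an object with "dp": the shift along the tool's x, y, z in units of 40 mm (1.0 is 40 mm), a list of three; "turn": the turn, a rotation vector about the tool's x, y, z in units of 6 degrees (1.0 is 6 degrees), a list of three; "fingers": the closure, from 0 (fully open) to 1 (shut). In form: [{"dp": [tx, ty, tz], "turn": [wx, wy, wz], "fingers": fingers}, ...]. A call has 1 to 5 rows; each row shifts and turns the commanded pose from where the row before left it, along the tool's axes as they then stand; what a row does not reach is not made up. A row lasts 1/12 s, in which the tool goes at most 41.7 mm and 7.16 degrees, less where a joint would pass 70% of its speed; a pose out of reach is approached as far as the arm can. A call is refused whole if a number of a shift passes 1 or a number of a turn 1, either way. A call with a gripper value outside its range is refused whole. The fingers move at their own pace and stop on an object; "force" is the grip in N (left out, the last holds). Time passes only in rows, so rows that do not move let the fingers close. It gives the time, the measured TCP pose, the force, the opening and the grip force at its end, in the units of the state.
- r.sense(): the state, without advancing time (a new reading comes with each control period).
- r.grab_frame(name): name is "side" or "top"; returns a dict with "pixels" (384x512x3 uint8, red, green, blue), "fx", "fy", "cx", "cy" (pixels), "dist" ([k1, k2, p1, p2, k3] as OpenCV has them; the pictures are not rectified), "pose" (4x4, takes a point from camera to world coordinates). Camera axes: x right, y down, z forward; pixel columns grow to the right and rows downward; lengths in mm; the calibration is good to about 2 mm. A picture is of the moment at which its call begins. There is no depth.
- r.sign_off(): hands the job in; it is judged then, once.
The state is a dict: "clock": time; "qpos": joint angles; "qvel": joint speeds; "joint_efforts": joint torques, N m; "eef_pos": TCP position; "tcp_rot": TCP orientation; "contact_force": force on the tool from outside, world axes, zero at the start; "wrist_torque": the same for the moment, N m; "opening": opening from 0.0 (shut) to 1.0 (fully open); "grasp_force": force on a finger pad.
Only numpy, scipy, OpenCV 4.12 (cv2) and the standard library are available. Lean on these libraries where they do the work, as an engineer would, in place of code of your own. Each camera call takes 0.05 s, during which the arm holds its last target. There are 200 camera calls.

## Working session

There is one attempt and no reset: what is moved stays moved. The work goes in short steps, Python scripts to look and compute and a tool call to move; the robot and the scene stay as the last step left them, time stands still between calls to the robot, and variables do not carry over. Pictures are saved under pics/ and viewed, at most 10 in all, crops included, and the job is handed in when it is done.

Besides the shell and the picture viewer there is one more tool, called after "Request:" by a JSON object that holds its "api" and its "payload", one argument or row to a line. play_rows: Moves the arm, as the interface text tells. Its arguments: {"type":"object","properties":{"rows":{"type":"array"},"force":{"type":"number"}},"required":["rows"]}

```bash
mkdir -p pics; cat > h.py <<'E'
import numpy as np,cv2
from rig import r
def ray(f,uv):
    K=np.array([[f['fx'],0,f['cx']],[0,f['fy'],f['cy']],[0,0,1]])
    n=cv2.undistortPoints(np.array([[uv]],float),K,np.array(f['dist']))[0,0]
    P=np.array(f['pose']); return P[:3,3],P[:3,:3]@np.array([n[0],n[1],1])
def onz(f,uv,z):
    o,d=ray(f,uv); return o+d*(z-o[2])/d[2]
def blobs(f,lo,hi,amin=30):
    h=cv2.cvtColor(f['pixels'],cv2.COLOR_RGB2HSV)
    m=cv2.inRange(h,np.array(lo),np.array(hi))
    n,l,s,c=cv2.connectedComponentsWithStats(m)
    return [(c[i].round(1),s[i].tolist()) for i in range(1,n) if s[i][4]>=amin]
def save(f,name): cv2.imwrite('pics/'+name,cv2.cvtColor(f['pixels'],cv2.COLOR_RGB2BGR))
E
python3 - <<'E'
from h import *
for n in('top','side'):
    f=r.grab_frame(n); save(f,n+'0.png'); print(n,np.array(f['pose']).round(2).tolist(),f['fx'])
    for nm,lo,hi,z in(('blue',(95,110,50),(130,255,255),72),('red',(0,130,60),(8,255,255),70),('green',(45,90,40),(85,255,255),35)):
        for c,s in blobs(f,lo,hi): print(nm,c,s,onz(f,c,z).round(1))
print(r.sense())
E
```

```text
top [[0.02, -0.98, 0.18, 266.64], [-1.0, -0.02, -0.0, 17.88], [0.01, -0.18, -0.98, 1171.25], [0.0, 0.0, 0.0, 1.0]] 425.55058410182534
blue [275.   60.3] [237, 46, 78, 28, 1717] [857.1 -18.2  72. ]
blue [ 91.1 114.8] [84, 108, 15, 15, 169] [686.6 490.   72. ]
blue [495.3 136.8] [492, 133, 8, 8, 45] [ 650.6 -642.6   72. ]
blue [301.1 151.8] [294, 145, 15, 14, 162] [590.  -91.5  72. ]
blue [260.9 157.9] [254, 151, 15, 14, 164] [570.6  16.   72. ]
blue [220.3 164.4] [214, 157, 14, 15, 166] [550.4 123.8  72. ]
red [305.8 178.7] [301, 175, 11, 9, 78] [ 516.7 -104.4   70. ]
red [265.3 185.1] [260, 181, 11, 9, 75] [497.    2.9  70. ]
red [224.5 191.6] [219, 188, 12, 8, 78] [477.3 110.1  70. ]
green [476.  130.2] [469, 125, 15, 11, 106] [ 681.1 -606.2   35. ]
green [190.2 183.6] [182, 148, 17, 72, 560] [504.3 207.8  35. ]
green [ 50.9 322.8] [0, 278, 105, 88, 7290] [118.1 567.7  35. ]
side [[0.93, -0.18, 0.31, 110.21], [-0.36, -0.47, 0.8, -893.92], [-0.0, -0.86, -0.51, 665.36], [0.0, 0.0, 0.0, 1.0]] 351.32099911634634
blue [260.2 123.6] [257, 121, 8, 6, 40] [731.8 637.7  72. ]
blue [368.8 191
[... 671 characters left out ...]
2   35. ]
{'clock': 0.1, 'qpos': array([ 1.25560460e+00,  3.53570568e-01,  1.63405132e+00, -8.93516917e-06,
        1.15522315e+00, -2.39223658e-03]), 'qvel': array([-0.00062915, -0.00339375, -0.00243062, -0.00149172, -0.00091496,
       -0.00030173]), 'joint_efforts': array([-4.47204984e-04, -6.06355405e+01, -3.42816138e+01, -5.63359151e-05,
        3.95262701e-03,  4.05916103e-05]), 'eef_pos': array([192.19198339, 594.2643726 , 230.64557246]), 'tcp_rot': array([-3.14034025e+00,  5.17410959e-06,  2.82879677e+00]), 'contact_force': array([-0.39923193,  0.27764041, -0.29426802]), 'wrist_torque': array([-0.04613373, -0.01766752, -0.00021131]), 'grasp_force': 0.0, 'opening': 0.9993883172803295}
```

View pics/top0.png

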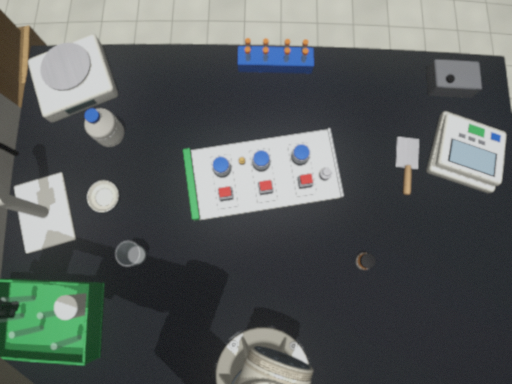

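View pics/side0.png

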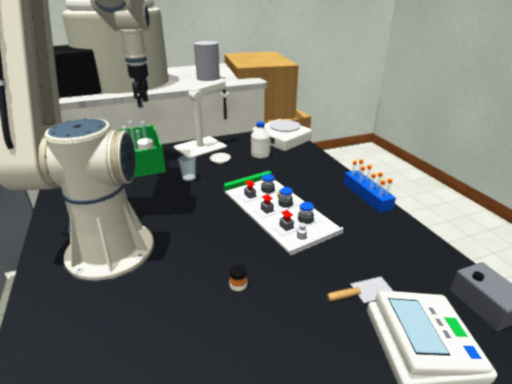

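Top view: pads at (220,164), (261,158) and (301,152), tags at (225,192), (265,185) and (306,179), and the green end at left (190,184). The side view agrees. The rack yaw is about 0.18, so I'll align the tool with it, shut the fingers and travel.

Request:
{"api": "play_rows", "payload": {
  "rows": [
    {"dp": [-0.82,-0.57,0],"turn": [0,0,-0.95],"fingers": 1},
    {"dp": [-0.76,-0.65,0],"turn": [0,0,-0.95],"fingers": 1},
    {"dp": [-0.69,-0.72,0],"turn": [0,0,-0.95],"fingers": 1},
    {"dp": [-0.62,-0.78,0],"turn": [0,0,-0.95],"fingers": 1},
    {"dp": [-0.54,-0.84,0],"turn": [0,0,-0.95],"fingers": 1}
  ]
}}

```text
clock: 0.52
eef_pos: [314.1, 434.4, 231.0]
tcp_rot: [-3.141, -0.0, -2.951]
contact_force: [1.3, -0.0, -0.3]
opening: 0.301
grasp_force: 0.0
```

Request:
{"api": "play_rows", "payload": {
  "rows": [
    {"dp": [-0.45,-0.89,0],"turn": [0,0,0],"fingers": 1},
    {"dp": [-0.45,-0.89,0],"turn": [0,0,0],"fingers": 1},
    {"dp": [-0.45,-0.89,0],"turn": [0,0,0],"fingers": 1},
    {"dp": [-0.45,-0.89,0],"turn": [0,0,0],"fingers": 1},
    {"dp": [-0.45,-0.89,0],"turn": [0,0,0],"fingers": 1}
  ]
}}

```text
clock: 0.93
eef_pos: [435.4, 275.8, 231.2]
tcp_rot: [-3.141, -0.0, -2.957]
contact_force: [0.9, 0.6, 1.1]
opening: 0.001
grasp_force: 0.0
```

```bash
cat >> h.py <<'E'
from scipy.spatial.transform import Rotation as Ro
PADS={'L':(550.5,123.5),'M':(570.5,16),'R':(590,-91.5)}
TAGS={'L':(477,110),'M':(497,2.5),'R':(516.5,-104.5)}
def go(t):
    s=r.sense(); R=Ro.from_euler('xyz',s['tcp_rot'])
    print('clock',s['clock'],'p',s['eef_pos'].round(2),'rpy',s['tcp_rot'].round(3),'F',s['contact_force'].round(2),'open',round(s['opening'],2))
    print('dp units',(R.inv().apply(np.array(t)-s['eef_pos'])/40).round(3))
E
python3 -c "
from h import *
go((*PADS['L'],95))"
```

```text
clock 0.9333 p [435.42 275.8  231.18] rpy [-3.141 -0.    -2.957] F [0.85 0.56 1.1 ] open 0.0
dp units [-2.129 -4.271  3.405]
```

Request:
{"api": "play_rows", "payload": {
  "rows": [
    {"dp": [-0.42,-0.85,0.3],"turn": [0,0,0],"fingers": 1},
    {"dp": [-0.42,-0.85,0.3],"turn": [0,0,0],"fingers": 1},
    {"dp": [-0.42,-0.85,0.3],"turn": [0,0,0],"fingers": 1},
    {"dp": [-0.42,-0.85,0.3],"turn": [0,0,0],"fingers": 1},
    {"dp": [-0.42,-0.85,0.3],"turn": [0,0,0],"fingers": 1}
  ]
}}

```text
clock: 1.35
eef_pos: [549.2, 124.1, 170.5]
tcp_rot: [3.142, -0.0, -2.957]
contact_force: [0.5, 0.1, 0.4]
opening: 0.001
grasp_force: 0.0
```

Request:
{"api": "play_rows", "payload": {
  "rows": [
    {"dp": [0,0,0.9],"turn": [0,0,0],"fingers": 1},
    {"dp": [0,0,0.7],"turn": [0,0,0],"fingers": 1},
    {"dp": [0,0,0],"turn": [0,0,0],"fingers": 1},
    {"dp": [0,0,0],"turn": [0,0,0],"fingers": 1}
  ]
}}

```text
clock: 1.68
eef_pos: [547.2, 125.6, 106.2]
tcp_rot: [-3.141, -0.004, -2.957]
contact_force: [-0.2, 0.1, 0.1]
opening: -0.002
grasp_force: 0.0
```

```bash
python3 -c "
from h import *
go((*PADS['L'],76))
f=r.grab_frame('side')
cv2.imwrite('pics/s1.png',cv2.resize(f['pixels'][120:260,200:380,::-1],None,fx=4,fy=4))
"
```

```text
clock 1.6833 p [547.25 125.57 106.19] rpy [-3.141 -0.004 -2.957] F [-0.15  0.14  0.12] open -0.0
dp units [-0.073 -0.066  0.754]
```

View pics/s1.png

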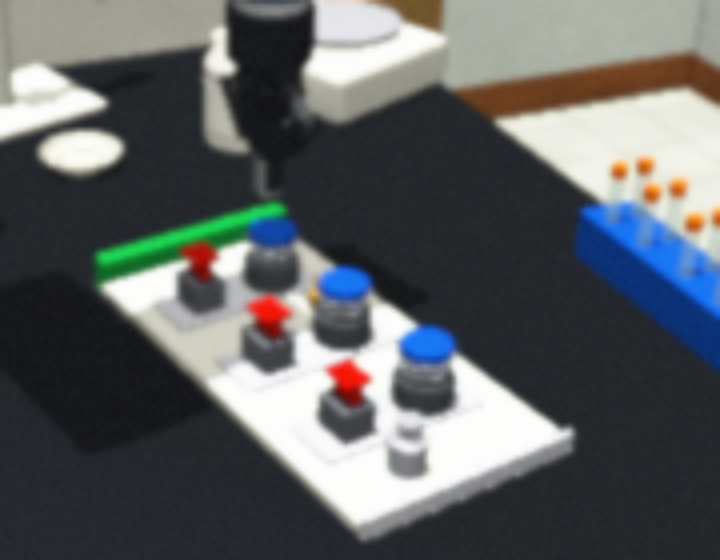

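The shut fingertips (crop 270,190) hang straight above the left pad (272,232). I'll descend.

Request:
{"api": "play_rows", "payload": {
  "rows": [
    {"dp": [-0.07,-0.07,0.4],"turn": [0,0,0],"fingers": 1},
    {"dp": [0,0,0.35],"turn": [0,0,0],"fingers": 1},
    {"dp": [0,0,0],"turn": [0,0,0],"fingers": 1},
    {"dp": [0,0,0],"turn": [0,0,0],"fingers": 1}
  ]
}}

```text
clock: 2.07
eef_pos: [552.3, 124.3, 78.8]
tcp_rot: [3.142, 0.001, -2.956]
contact_force: [-0.2, -0.0, 0.2]
opening: -0.002
grasp_force: 0.0
```

Request:
{"api": "play_rows", "payload": {
  "rows": [
    {"dp": [0,0,0.1],"turn": [0,0,0],"fingers": 1},
    {"dp": [0,0,0.1],"turn": [0,0,0],"fingers": 1},
    {"dp": [0,0,0],"turn": [0,0,0],"fingers": 1},
    {"dp": [0,0,0],"turn": [0,0,0],"fingers": 1},
    {"dp": [0,0,0],"turn": [0,0,0],"fingers": 1}
  ]
}}

```text
clock: 2.48
eef_pos: [552.7, 124.1, 70.0]
tcp_rot: [3.141, 0.002, -2.957]
contact_force: [1.9, 1.6, 4.2]
opening: 0.0
grasp_force: 1.6
```

Request:
{"api": "play_rows", "payload": {
  "rows": [
    {"dp": [0,0,0.08],"turn": [0,0,0],"fingers": 1},
    {"dp": [0,0,0],"turn": [0,0,0],"fingers": 1},
    {"dp": [0,0,0],"turn": [0,0,0],"fingers": 1},
    {"dp": [0,0,0],"turn": [0,0,0],"fingers": 1},
    {"dp": [0,0,0],"turn": [0,0,0],"fingers": 1}
  ]
}}

```text
clock: 2.9
eef_pos: [552.7, 124.1, 66.9]
tcp_rot: [3.141, 0.002, -2.957]
contact_force: [0.7, 2.0, 9.4]
opening: 0.004
grasp_force: 4.1
```

```bash
python3 -c "
from h import *
go((*PADS['M'],85))"
```

```text
clock 2.9 p [552.72 124.06  66.92] rpy [ 3.141e+00  2.000e-03 -2.957e+00] F [0.66 1.96 9.38] open 0.0
dp units [ 0.058 -2.737 -0.453]
```

Request:
{"api": "play_rows", "payload": {
  "rows": [
    {"dp": [0,0,-0.75],"turn": [0,0,0],"fingers": 1},
    {"dp": [0.02,-0.95,0],"turn": [0,0,0],"fingers": 1},
    {"dp": [0.02,-0.95,0],"turn": [0,0,0],"fingers": 1},
    {"dp": [0.02,-0.84,0],"turn": [0,0,0],"fingers": 1},
    {"dp": [0,0,0],"turn": [0,0,0],"fingers": 1}
  ]
}}

```text
clock: 3.32
eef_pos: [569.7, 10.8, 96.0]
tcp_rot: [-3.14, -0.001, -2.959]
contact_force: [0.1, -0.6, 0.2]
opening: 0.002
grasp_force: 0.0
```

Request:
{"api": "play_rows", "payload": {
  "rows": [
    {"dp": [0,0,0.4],"turn": [0,0,0],"fingers": 1},
    {"dp": [0,0,0.1],"turn": [0,0,0],"fingers": 1},
    {"dp": [0,0,0],"turn": [0,0,0],"fingers": 1},
    {"dp": [0,0,0],"turn": [0,0,0],"fingers": 1}
  ]
}}

```text
clock: 3.65
eef_pos: [568.9, 15.8, 75.7]
tcp_rot: [3.141, -0.002, -2.957]
contact_force: [-0.2, 0.3, -0.0]
opening: -0.001
grasp_force: 0.0
```

```bash
python3 -c "
from h import *
go((*PADS['M'],70))"
```

```text
clock 3.65 p [568.88  15.83  75.72] rpy [ 3.141e+00 -2.000e-03 -2.957e+00] F [-0.21  0.3  -0.05] open -0.0
dp units [-0.041 -0.003  0.143]
```

Request:
{"api": "play_rows", "payload": {
  "rows": [
    {"dp": [-0.04,0,0.1],"turn": [0,0,0],"fingers": 1},
    {"dp": [0,0,0.05],"turn": [0,0,0],"fingers": 1},
    {"dp": [0,0,0],"turn": [0,0,0],"fingers": 1},
    {"dp": [0,0,0],"turn": [0,0,0],"fingers": 1},
    {"dp": [0,0,0],"turn": [0,0,0],"fingers": 1}
  ]
}}

```text
clock: 4.07
eef_pos: [571.5, 16.1, 70.4]
tcp_rot: [-3.142, 0.001, -2.957]
contact_force: [0.7, 1.4, 1.0]
opening: 0.001
grasp_force: 0.7
```

Request:
{"api": "play_rows", "payload": {
  "rows": [
    {"dp": [0,0,0.08],"turn": [0,0,0],"fingers": 1},
    {"dp": [0,0,0],"turn": [0,0,0],"fingers": 1},
    {"dp": [0,0,0],"turn": [0,0,0],"fingers": 1},
    {"dp": [0,0,0],"turn": [0,0,0],"fingers": 1},
    {"dp": [0,0,0],"turn": [0,0,0],"fingers": 1}
  ]
}}

```text
clock: 4.48
eef_pos: [571.5, 16.0, 67.1]
tcp_rot: [3.141, 0.001, -2.957]
contact_force: [0.7, 2.8, 4.0]
opening: 0.001
grasp_force: 2.1
```

```bash
python3 -c "
from h import *
go((*PADS['R'],85))"
```

```text
clock 4.4833 p [571.51  16.    67.13] rpy [ 3.141e+00  1.000e-03 -2.957e+00] F [0.68 2.8  4.03] open 0.0
dp units [ 0.038 -2.727 -0.447]
```

Left is about 1700 N/m and the middle about 850 N/m. Next is the right pad.

Request:
{"api": "play_rows", "payload": {
  "rows": [
    {"dp": [0,0,-0.75],"turn": [0,0,0],"fingers": 1},
    {"dp": [0.01,-0.95,0],"turn": [0,0,0],"fingers": 1},
    {"dp": [0.01,-0.95,0],"turn": [0,0,0],"fingers": 1},
    {"dp": [0.01,-0.83,0],"turn": [0,0,0],"fingers": 1},
    {"dp": [0,0,0],"turn": [0,0,0],"fingers": 1}
  ]
}}

```text
clock: 4.9
eef_pos: [590.5, -96.8, 96.8]
tcp_rot: [-3.14, 0.0, -2.959]
contact_force: [-0.3, 0.2, 0.1]
opening: 0.001
grasp_force: 0.0
```

Request:
{"api": "play_rows", "payload": {
  "rows": [
    {"dp": [0,0,0.4],"turn": [0,0,0],"fingers": 1},
    {"dp": [0,0,0.1],"turn": [0,0,0],"fingers": 1},
    {"dp": [0,0,0],"turn": [0,0,0],"fingers": 1},
    {"dp": [0,0,0],"turn": [0,0,0],"fingers": 1}
  ]
}}

```text
clock: 5.23
eef_pos: [589.2, -91.4, 76.4]
tcp_rot: [3.141, -0.002, -2.956]
contact_force: [0.2, -0.4, -0.1]
opening: -0.002
grasp_force: 0.0
```

```bash
python3 -c "
from h import *
go((*PADS['R'],70))"
```

```text
clock 5.2333 p [589.21 -91.38  76.4 ] rpy [ 3.141e+00 -2.000e-03 -2.956e+00] F [ 0.19 -0.44 -0.11] open -0.0
dp units [-0.019 -0.007  0.16 ]
```

Request:
{"api": "play_rows", "payload": {
  "rows": [
    {"dp": [-0.02,0,0.1],"turn": [0,0,0],"fingers": 1},
    {"dp": [0,0,0.06],"turn": [0,0,0],"fingers": 1},
    {"dp": [0,0,0],"turn": [0,0,0],"fingers": 1},
    {"dp": [0,0,0],"turn": [0,0,0],"fingers": 1},
    {"dp": [0,0,0],"turn": [0,0,0],"fingers": 1}
  ]
}}

```text
clock: 5.65
eef_pos: [590.9, -91.4, 70.7]
tcp_rot: [-3.142, 0.0, -2.957]
contact_force: [-0.3, 0.4, 0.6]
opening: -0.003
grasp_force: 0.3
```

Request:
{"api": "play_rows", "payload": {
  "rows": [
    {"dp": [0,0,0.08],"turn": [0,0,0],"fingers": 1},
    {"dp": [0,0,0],"turn": [0,0,0],"fingers": 1},
    {"dp": [0,0,0],"turn": [0,0,0],"fingers": 1},
    {"dp": [0,0,0],"turn": [0,0,0],"fingers": 1},
    {"dp": [0,0,0],"turn": [0,0,0],"fingers": 1}
  ]
}}

```text
clock: 6.07
eef_pos: [591.0, -91.5, 67.4]
tcp_rot: [-3.142, 0.0, -2.957]
contact_force: [-0.5, 0.8, 2.5]
opening: -0.002
grasp_force: 0.9
```

```bash
python3 -c "
from h import *
go((*TAGS['R'],85))"
```

```text
clock 6.0667 p [590.97 -91.54  67.4 ] rpy [-3.142  0.    -2.957] F [-0.52  0.8   2.5 ] open -0.0
dp units [ 1.889  0.023 -0.441]
```

Request:
{"api": "play_rows", "payload": {
  "rows": [
    {"dp": [0,0,0.1],"turn": [0,0,0],"fingers": 1},
    {"dp": [0,0,0],"turn": [0,0,0],"fingers": 1},
    {"dp": [0,0,0],"turn": [0,0,0],"fingers": 1},
    {"dp": [0,0,0],"turn": [0,0,0],"fingers": 1}
  ]
}}

```text
clock: 6.4
eef_pos: [591.0, -91.6, 63.4]
tcp_rot: [-3.141, 0.0, -2.957]
contact_force: [1.1, 1.2, 3.7]
opening: -0.005
grasp_force: 1.7
```

Request:
{"api": "play_rows", "payload": {
  "rows": [
    {"dp": [0,0,-0.85],"turn": [0,0,0],"fingers": 1},
    {"dp": [0.95,0.01,0],"turn": [0,0,0],"fingers": 1},
    {"dp": [0.94,0.01,0],"turn": [0,0,0],"fingers": 1},
    {"dp": [0,0,0],"turn": [0,0,0],"fingers": 1},
    {"dp": [0,0,0],"turn": [0,0,0],"fingers": 1}
  ]
}}

```text
clock: 6.82
eef_pos: [513.7, -104.9, 96.9]
tcp_rot: [3.141, -0.003, -2.958]
contact_force: [1.4, 0.5, 0.5]
opening: -0.001
grasp_force: 0.0
```

```bash
python3 -c "
from h import *
go((*TAGS['R'],75))
f=r.grab_frame('side')
cv2.imwrite('pics/s2.png',cv2.resize(f['pixels'][140:260,220:360,::-1],None,fx=4,fy=4))
"
```

```text
clock 6.8167 p [ 513.7  -104.85   96.93] rpy [ 3.141e+00 -3.000e-03 -2.958e+00] F [1.39 0.49 0.45] open -0.0
dp units [-0.072 -0.004  0.548]
```

View pics/s2.png

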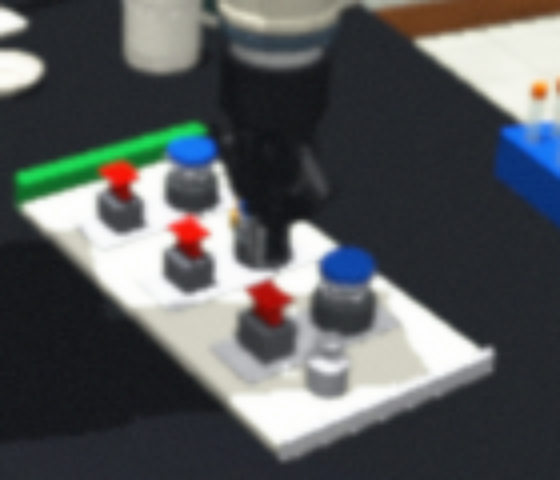

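The right pad gives 3.7 N at 8.6 mm, about 430 N/m, so it is the softest. The fingertips (crop 262,255) are above the right tag (267,297), and all three tags are up. I'll push the right tag.

Request:
{"api": "play_rows", "payload": {
  "rows": [
    {"dp": [-0.05,0,0.3],"turn": [0,0,0],"fingers": 1},
    {"dp": [0,0,0.25],"turn": [0,0,0],"fingers": 1},
    {"dp": [0,0,0],"turn": [0,0,0],"fingers": 1},
    {"dp": [0,0,0],"turn": [0,0,0],"fingers": 1}
  ]
}}

```text
clock: 7.2
eef_pos: [517.9, -104.0, 73.8]
tcp_rot: [3.141, -0.002, -2.957]
contact_force: [-0.1, -0.4, -0.1]
opening: 0.003
grasp_force: 0.0
```

Request:
{"api": "play_rows", "payload": {
  "rows": [
    {"dp": [0,0,0.12],"turn": [0,0,0],"fingers": 1},
    {"dp": [0,0,0.12],"turn": [0,0,0],"fingers": 1},
    {"dp": [0,0,0.12],"turn": [0,0,0],"fingers": 1},
    {"dp": [0,0,0],"turn": [0,0,0],"fingers": 1},
    {"dp": [0,0,0],"turn": [0,0,0],"fingers": 1}
  ]
}}

```text
clock: 7.62
eef_pos: [518.0, -104.2, 60.5]
tcp_rot: [3.141, -0.001, -2.957]
contact_force: [0.4, -0.4, 0.3]
opening: 0.005
grasp_force: 0.0
```

Request:
{"api": "play_rows", "payload": {
  "rows": [
    {"dp": [0,0,0.1],"turn": [0,0,0],"fingers": 1},
    {"dp": [0,0,0.05],"turn": [0,0,0],"fingers": 1},
    {"dp": [0,0,0],"turn": [0,0,0],"fingers": 1},
    {"dp": [0,0,0],"turn": [0,0,0],"fingers": 1}
  ]
}}

```text
clock: 7.95
eef_pos: [518.1, -104.3, 54.7]
tcp_rot: [3.141, -0.0, -2.957]
contact_force: [0.1, -0.0, 0.1]
opening: -0.003
grasp_force: 0.0
```

```bash
python3 -c "
from h import *
go((*TAGS['R'],50))
f=r.grab_frame('side')
cv2.imwrite('pics/s3.png',cv2.resize(f['pixels'][170:250,240:340,::-1],None,fx=7,fy=7,interpolation=cv2.INTER_CUBIC))
"
```

```text
clock 7.95 p [ 518.07 -104.31   54.68] rpy [ 3.141 -0.    -2.957] F [ 0.06 -0.    0.12] open -0.0
dp units [0.04  0.002 0.117]
```

View pics/s3.png

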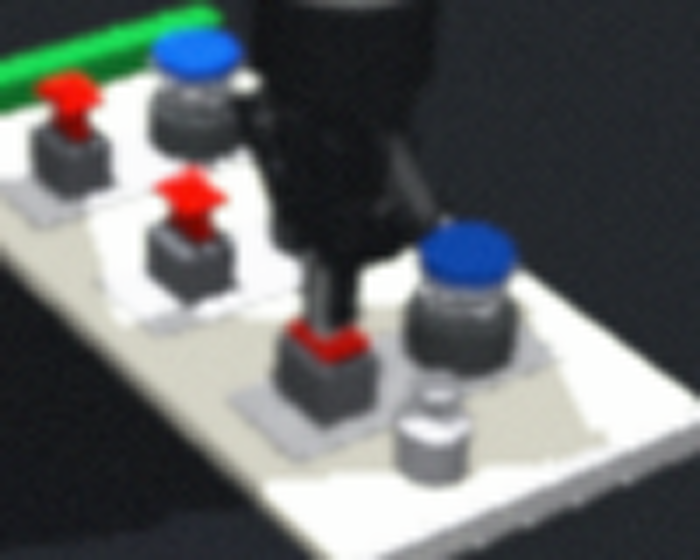

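The right tag (crop 328,338) is nearly down, with the tip on it. I'll press until it bottoms out.

Request:
{"api": "play_rows", "payload": {
  "rows": [
    {"dp": [0,0,0.07],"turn": [0,0,0],"fingers": 1},
    {"dp": [0,0,0.06],"turn": [0,0,0],"fingers": 1},
    {"dp": [0,0,0],"turn": [0,0,0],"fingers": 1},
    {"dp": [0,0,0],"turn": [0,0,0],"fingers": 1}
  ]
}}

```text
clock: 8.33
eef_pos: [518.4, -104.4, 51.8]
tcp_rot: [-3.141, 0.0, -2.957]
contact_force: [-9.7, 1.1, 32.0]
opening: 0.006
grasp_force: 16.0
```

It has reached the stop at 32 N. I'll retract and check.

Request:
{"api": "play_rows", "payload": {
  "rows": [
    {"dp": [0,0,-0.3],"turn": [0,0,0],"fingers": 1},
    {"dp": [0,0,-0.9],"turn": [0,0,0],"fingers": 1},
    {"dp": [0,0,-0.9],"turn": [0,0,0],"fingers": 1},
    {"dp": [0,0,-0.9],"turn": [0,0,0],"fingers": 1},
    {"dp": [0,0,0],"turn": [0,0,0],"fingers": 1}
  ]
}}

```text
clock: 8.75
eef_pos: [522.1, -105.1, 176.0]
tcp_rot: [-3.138, 0.009, -2.957]
contact_force: [2.1, -0.5, -0.5]
opening: 0.001
grasp_force: 0.0
```

Request:
{"api": "play_rows", "payload": {
  "rows": [
    {"dp": [0,0,0],"turn": [0,0,0],"fingers": 1},
    {"dp": [0,0,0],"turn": [0,0,0],"fingers": 1},
    {"dp": [0,0,0],"turn": [0,0,0],"fingers": 1},
    {"dp": [0,0,0],"turn": [0,0,0],"fingers": 1}
  ]
}}

```text
clock: 9.08
eef_pos: [517.3, -104.1, 168.2]
tcp_rot: [3.141, -0.002, -2.957]
contact_force: [-0.1, -0.0, -0.4]
opening: 0.001
grasp_force: 0.0
```

```bash
python3 -c "
from h import *
go((*TAGS['R'],50))
f=r.grab_frame('side')
cv2.imwrite('pics/s4.png',cv2.resize(f['pixels'][165:250,235:345,::-1],None,fx=7,fy=7,interpolation=cv2.INTER_CUBIC))
"
```

```text
clock 9.0833 p [ 517.33 -104.14  168.18] rpy [ 3.141e+00 -2.000e-03 -2.957e+00] F [-0.07 -0.04 -0.42] open 0.0
dp units [ 0.015 -0.008  2.955]
```

View pics/s4.png

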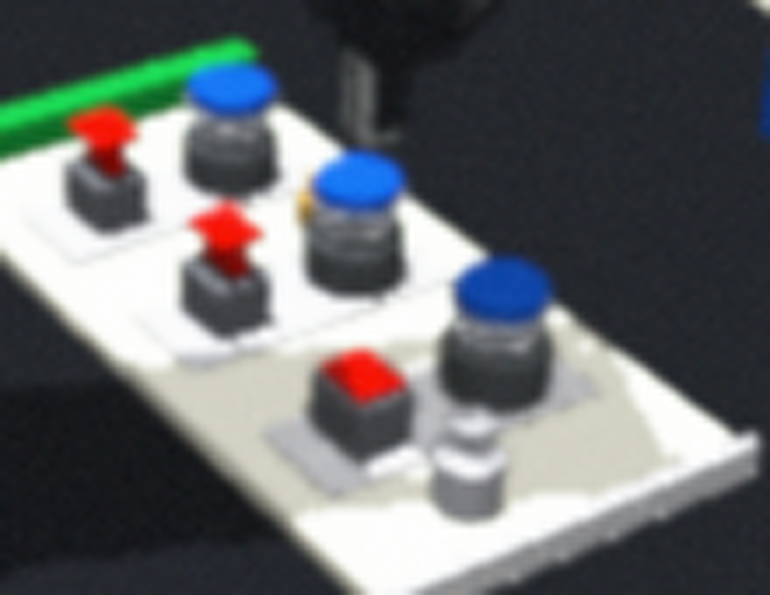

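The right tag (365,375) is fully down on its housing. The other two tags (103,128) and (226,230) are up, the weights are in place and the robot is clear.

```bash
python3 -c "
from rig import r
print(r.sign_off())"
```

```text
the job is handed in; nothing more can be done
None
```

I pressed the pads left, middle, right (about 1800, 850 and 430 N/m), pushed the softest (right) mount's tag down to its stop, left the other two up, and handed in the job at about 9 s on the clock.

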